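Shim the rocking cross-slide

ROBOT

A 6-joint arm with a two-finger parallel gripper is mounted at the origin on the work surface. World frame = base frame: x ahead of the robot, y to its left, z up, the work surface at z = 0. Lengths are in mm, angles in rad, forces in N, time in s.
With the tool pointing down it reaches from about 325 to 750 mm from the base axis. Payload 7.6 kg.
Tool frame: the origin (TCP) lies on the centre line of the jaws, within the pads' length; the fingertips stand 25 mm ahead of it and the grasp point (between the pads) lies 6 mm ahead of it; z points along the fingers, y is the line along which they close (so a half turn about z gives the same grasp; the last joint's range is limited). The gripper opens to 85 mm and grips with 20 to 120 N. Pads are 22 mm wide; open, the fingers measure 114 mm over their backs; the gripper's body (76 mm by 85 mm) begins 54 mm behind the grasp point. The pads swing forward as they close: fully open they stand 13 mm farther back than shut.
Start: joints at [-0.07, 0.052, 1.401, -0, 1.689, -0.07], TCP at [525.017, 0.022, 256.323] pointing down, gripper open.
Joint ranges: [-2.9, 2.9], [-0.91, 2.17], [0.12, 2.37], [-1.06, 4.2], [0.26, 2.73], [-2.93, 2.93]. Speed limits (rad/s): [2.57, 2.57, 3.01, 3.14, 3.14, 3.14].

INTERFACE

Orientations are given as a unit quaternion [x, y, z, w].
In Python, from bench import robot, planner, optics, workorder, sensors gives the robot as it stands. Calls block until the motion is done:
- robot.goto(position, orientation): joint-space move of the TCP to a pose.
- robot.line_to(position, rotation=None, feed=150, force_limit=None): straight line of the TCP; rotation=None keeps the orientation; feed is the mean speed in mm/s. With force_limit (N) it stops when the force on the tool has changed by that much, and returns True; else False.
- robot.goto_joints(angles): joint-space move.
- robot.gripper_to(opening, squeeze=None): opening from 0.0 (shut) to 1.0 (fully open); squeeze is the grip in N (None keeps the last); returns when the fingers have stopped.
- robot.sleep(seconds).
- planner.ik(position, orientation): joint angles nearest the present ones, or None.
- optics.read_camera(name): name is "scene" or "side" or "wrist"; returns (picture, depth): 480x640x3 uint8, blue, green, red; 480x640 float32, mm along the optical axis (not along the pixel's ray), 0 where there is no reading.
- optics.camera_model(name): a dict with "mtx" (3x3 intrinsics, pixels), "origin" and "rotation" of the camera in the world. Camera axes: x right, y down, z forward; pixel columns grow to the right and rows downward; lengths in mm; the calibration is good to about 2 mm. A picture is of the moment at which its call begins: read the wrist's pose just before it. camera_model takes no time and is no camera call; for the wrist camera it gives the pose at the moment of the call.
A pose or a line that the arm cannot do raises robot.Unreachable and nothing moves.
- workorder.hand_in(): hands the job in; it is judged then, once.
Trained networks look in the newest picture that a camera, given by its name, has taken for a name from the list of things; names that differ only in an ending like _2 or _b are one class to them, and where a whole thing is asked for, a point or a joint stands for the part that bears it (a point fixed in the world has none). Each returns a list of dicts, best first, with "confidence" (0 to 1); they miss things now and then, are a little off and sometimes report something else, mostly with a low value. They report only what shows in the picture. A call takes as long as a camera call. They do not tell look-alikes from the thing itself.
- optics.look_for(label, camera): "box" ([left, top, right, bottom] in pixels, round what is visible of it).
- optics.trace(label, camera): "region" (480x640 bool, what is visible of it) and "box" ([left, top, right, bottom] in pixels, round what is visible of it).
- optics.spot_point(label, camera): "centre" ([column, row] in pixels: a listed point, or the origin of a listed thing).
Readings, each from a call of its own:
- sensors.get_time_s(): time.
- sensors.get_q(): joint angles.
- sensors.get_qvel(): joint speeds.
- sensors.get_joint_efforts(): joint torques, N m.
- sensors.get_eef_pos(): TCP position.
- sensors.get_tcp_rot(): TCP orientation.
- sensors.get_ft_force(): force on the tool from outside, world axes, zero at the start.
- sensors.get_torque(): the same for the moment, N m.
- sensors.get_finger_gap(): opening from 0.0 (shut) to 1.0 (fully open).
- sensors.get_grip_force(): force on a finger pad.
Only numpy, scipy, OpenCV 4.12 (cv2) and the standard library are available. Lean on these libraries where they do the work, as an engineer would, in place of code of your own. Each camera call takes 0.05 s, during which the arm holds its last target. There are 200 camera calls.

TASK

The motorised cross-slide rocks on the bench because one of its four feet has lost its rubber pad. With your fingertips push the wooden wedge, thin end first, under that bare foot until it is snug and the machine no longer rocks, without shoving the machine out of its place. Then press down firmly with your fingertips on the corner above that foot to check that it stands firm, and leave the wedge there; do not lift anything or disturb the other things on the bench.

Things in the scene. Friction and masses are not known exactly. Their poses are not given: they have to be found in the camera images.
- cross_slide: Loose motorised cross-slide, 3.4-5 kg, 144 mm tall, origin on the bench under its centre. Green base: bed along x, cross bars (tops 42 mm up) along y at x=+-105. Feet at x=+-105, y=+-85 mm: steel discs on 10 mm rubber pads; the one at (+105,+85) has no pad and hangs 10 mm up. Level on three feet; 2-4 N on the bare corner rocks it. Its T-slot table (60-118 high) ends 59 mm short of that foot in x.
- bare_foot (a point): Centre of the underside of the bare steel foot disc (34 mm across, 5 mm thick), 10 mm above the bench; moves with the cross-slide.
- corner_top (a point): Centre of the flat top of the lock nut (20 mm across, standing 8 mm proud of the cross bar) directly above the bare foot, 50 mm above the bench; the place to press.
- wedge: Loose hardwood wedge, 50 g, 120 long, 44 wide, 20 mm tall at the heel, evenly down to 2 at the toe. Origin under its centre, +x to the toe. Lies beyond the bare foot on the machine's +y side, toe roughly at it; stays where left (friction 0.5-0.7). The foot touches the slope when its centre is at about wedge x=+24 mm; within 3 mm more the push passes 6 N; beyond 14-25 N it shoves the machine.
- setup_block: Bystander: loose steel set-up block 75 x 50 x 25 mm, 0.7 kg, origin under its centre.
- socket: Bystander: loose upright steel socket 28 mm across, 50 mm tall, origin under its centre.
- chuck_key: Bystander: loose drill chuck key lying flat, 84 x 80 x 18 mm, origin on the bench near its middle.
Not all that is in view belongs to the job. Several things look just like the wedge: the one meant starts farthest to the robot's right.

How it is judged (in metres and radians):
On the way, in this order (a step that is already met when the one before it is completed fails the run):
1. the wedge is snug under the bare foot and the machine is level (contact force between wedge and cross_slide above 0.3 N and angle between cross_slide's own z axis and vertical below 0.012 rad and x of bare_foot in the frame of wedge below 0.045 m and contact force between the fingers and cross_slide below 0.2 N), for 0.3 s.
2. the corner above the bare foot is pressed down and does not give (contact force between the fingers and cross_slide above 4 N and horizontal distance between the grasp point and corner_top below 0.05 m and z of the grasp point in the frame of cross_slide above 0.045 m and angle between cross_slide's own z axis and vertical below 0.015 rad and contact force between wedge and cross_slide above 2 N), for 0.2 s.
At the end, for the whole second after the job is handed in: The bare foot bears on the wedge's slope (more than 0.3 N, foot centre over the wedge), the wedge lies flat on the bench, the cross-slide is level within 0.012 rad and within 15 mm of where it stood, everything at rest and the three bystanders within 25 mm of where they stood (contact force between wedge and cross_slide above 0.3 N and angle between cross_slide's own z axis and vertical below 0.012 rad and angle between wedge's own z axis and vertical below 0.05 rad and x of bare_foot in the frame of wedge below 0.045 m and y of bare_foot in the frame of wedge between -0.022 and 0.022 m and distance of cross_slide from where it was at the start of the episode below 0.015 m and linear speed of each of wedge, cross_slide below 0.01 m/s and distance of each of setup_block, socket, chuck_key from where it was at the start of the episode below 0.025 m); the robot touches nothing.
It fails at once if the wedge is lifted off the bench (height (world z) of wedge above 0.008 m).
It fails at once if the cross-slide is lifted or tipped (height (world z) of cross_slide above 0.015 m or angle between cross_slide's own z axis and vertical above 0.12 rad).
It fails at once if the cross-slide is shoved out of its place by more than 15 mm (distance of cross_slide from where it was at the start of the episode above 0.015 m).
It fails at once if another thing on the bench is moved by more than 25 mm (distance of any of setup_block, socket, chuck_key from where it was at the start of the episode above 0.025 m).
It also fails if it takes over 51 s, if anything falls off the work surface, if the arm or the gripper's body presses on something with over 40 N, if the wrist force passes 120 N, or if a joint passes its speed limit or range.

## Working session

There is one attempt and no reset: what is moved stays moved. The work goes in short steps, each a Python script; the robot and the scene stay as the last script left them, time stands still between calls to the robot, and variables do not carry over. Pictures are saved under pics/ and viewed, at most 10 in all, crops included, and the job is handed in when it is done.

```bash
mkdir -p pics
cat > h.py <<'E'
from bench import robot, planner, optics, workorder, sensors
import numpy as np, cv2
def world(cam,uv,depth=None,z=None,m=None):
    m=m or optics.camera_model(cam); K=np.array(m["mtx"]);R=np.array(m["rotation"]);o=np.array(m["origin"])
    uv=np.atleast_2d(uv).astype(float)
    r=np.c_[uv,np.ones(len(uv))]@np.linalg.inv(K).T
    d=r@R.T
    s=((z-o[2])/d[:,2]) if z is not None else np.atleast_1d(depth)
    return o+d*s[:,None]
def cloud(cam,mask,dep,m=None):
    v,u=np.nonzero(mask&(dep>0)); return world(cam,np.c_[u,v],depth=dep[v,u],m=m)
E
python3 - <<'E'
from h import *
for c in("scene","side"):
    im,d=optics.read_camera(c); cv2.imwrite(f"pics/{c}0.png",im); m=optics.camera_model(c); print(c,np.round(m["origin"]),np.shape(m["rotation"]))
    for l in("wedge","cross_slide","setup_block","socket","chuck_key"):
        for t in optics.trace(l,c):
            p=cloud(c,t["region"],d)
            if len(p): print(l,round(t["confidence"],2),np.round(t["box"]),"med",np.round(np.median(p,0)),np.round(np.percentile(p,2,0)),np.round(np.percentile(p,98,0)))
    for l in("bare_foot","corner_top","wedge"):
        print(l,[(round(t["confidence"],2),np.round(t["centre"]),np.round(world(c,t["centre"],z={"bare_foot":10,"corner_top":50,"wedge":0}[l]))) for t in optics.spot_point(l,c)])
print(sensors.get_time_s())
E
```

```text
scene [805. 365. 579.] (4,)Traceback (most recent call last):
  File "<stdin>", line 6, in <module>
  File "h.py", line 11, in cloud
    v,u=np.nonzero(mask&(dep>0)); return world(cam,np.c_[u,v],depth=dep[v,u],m=m)
                                         ~~~~~^^^^^^^^^^^^^^^^^^^^^^^^^^^^^^^^^^^
  File "h.py", line 7, in world
    d=r@R.T
      ~^~~~
ValueError: matmul: Input operand 1 has a mismatch in its core dimension 0, with gufunc signature (n?,k),(k,m?)->(n?,m?) (size 4 is different from 3)
```

View pics/scene0.png

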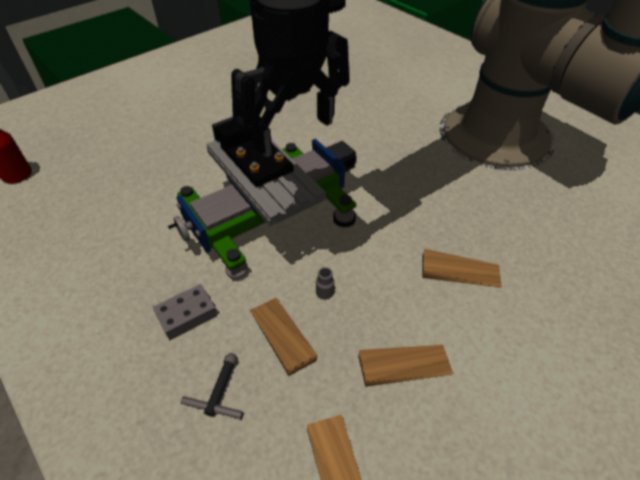

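The scene picture shows four wedges. The robot's right is image left, so the wedge meant is probably the one at (283,335). The nearest foot without a pad is around (237,265). The rotation is a quaternion, so I'll fix the helper.

```bash
sed -i 's/R=np.array(m\["rotation"\])/R=Rot.from_quat(m["rotation"]).as_matrix()/; 2a from scipy.spatial.transform import Rotation as Rot' h.py
python3 - <<'E'
from h import *
for c in("scene","side"):
    im,d=optics.read_camera(c); cv2.imwrite(f"pics/{c}1.png",im); m=optics.camera_model(c); print(c,np.round(m["origin"]))
    for l in("wedge","cross_slide","setup_block","socket","chuck_key"):
        for t in optics.trace(l,c):
            p=cloud(c,t["region"],d)
            if len(p):
                s=""
                if l=="wedge":
                    q=p[p[:,2]>-3]; r=cv2.minAreaRect(q[:,:2].astype(np.float32)); s=np.round(cv2.boxPoints(r)).tolist()
                print(l,round(t["confidence"],2),np.round(t["box"]),"med",np.round(np.median(p,0)),np.round(np.percentile(p,2,0)),np.round(np.percentile(p,98,0)),s)
    for l in("bare_foot","corner_top","wedge","cross_slide"):
        print(l,[(round(t["confidence"],2),np.round(t["centre"]),np.round(world(c,t["centre"],z={"bare_foot":10,"corner_top":50}.get(l,0)))) for t in optics.spot_point(l,c)])
print(sensors.get_time_s())
E
```

```text
scene [805. 365. 579.]
wedge 0.88 [308. 414. 362. 480.] med [682. 250.  13.] [654. 215.  -1.] [707. 286.  19.] [[641.0, 222.0], [685.0, 202.0], [718.0, 275.0], [674.0, 295.0]]
wedge 0.63 [422. 252. 502. 287.] med [353. 178.   8.] [303. 129.  -1.] [398. 229.  18.] [[289.0, 209.0], [369.0, 118.0], [404.0, 150.0], [324.0, 241.0]]
wedge 0.58 [252. 298. 319. 377.] med [632.  96.  10.] [604.  28.  -0.] [658. 145.  19.] [[595.0, 28.0], [640.0, 19.0], [663.0, 140.0], [618.0, 149.0]]
cross_slide 0.77 [167. 120. 357. 282.] med [523. -95.  72.] [ 347. -221.   12.] [640. -16. 137.] 
setup_block 0.74 [155. 287. 219. 344.] med [718. -22.  23.] [679. -55.  -1.] [753.  -2.  25.] 
socket 0.95 [317. 268. 335. 299.] med [540.  76.  30.] [526.  57.  -1.] [549.  83.  50.] 
socket 0.24 [168. 121. 357. 274.] med [524. -95.  72.] [ 348. -220.   13.] [639. -17. 137.] 
chuck_key 0.91 [178. 350. 243. 422.] med [748. 100.  12.] [702.  70.  -2.] [785. 144.  16.] 
bare_foot [(0.72, array([237., 270.]), array([[614., -45.,  10.]]))]
corner_top [(0.58, array([233., 255.]), array([[616., -44.,  50.]]))]
wedge [(0.87
[... 872 characters left out ...]
[596.0, 25.0], [639.0, 17.0], [660.0, 138.0], [616.0, 145.0]]
socket 0.55 [320. 235. 338. 268.] med [532.  60.  33.] [521.  53.  -0.] [546.  84.  50.] 
chuck_key 0.63 [428. 214. 480. 253.] med [744.  94.  12.] [701.  65.   5.] [780. 139.  17.] 
bare_foot [(0.63, array([397., 313.]), array([[613., -52.,  10.]]))]
corner_top [(0.95, array([398., 294.]), array([[611., -50.,  50.]]))]
wedge [(0.89, array([389., 175.]), array([[689., 274.,   0.]])), (0.81, array([207., 229.]), array([[349., 174.,   0.]])), (0.71, array([385., 250.]), array([[631.,  82.,   0.]])), (0.62, array([309., 199.]), array([[529., 226.,   0.]]))]
cross_slide [(0.77, array([326., 371.]), array([[ 501., -121.,    0.]]))]
1.1
```

```bash
sleep 20; ls pics
```

```text
scene0.png
scene1.png
side1.png
```

```bash
cat >> h.py <<'E'
def down(xdir):  # tool pointing down, tool x along xdir (or opposite; nearest joint solution)
    out=[]
    for s in(1,-1):
        x=np.r_[np.array(xdir)*s,0]; z=np.array([0,0,-1.]); out.append(Rot.from_matrix(np.c_[x,np.cross(z,x),z]).as_quat())
    return out
def pick(pos,xdir):
    q=np.array(sensors.get_q()); best=None
    for o in down(xdir):
        j=planner.ik(list(pos),o.tolist())
        if j is not None and (best is None or abs(np.array(j)-q).max()<best[0]): best=(abs(np.array(j)-q).max(),o.tolist(),j)
    return best
def wedge_fit(c,near):
    im,d=optics.read_camera(c); m=optics.camera_model(c); r=[]
    for t in optics.trace("wedge",c):
        p=cloud(c,t["region"],d,m); p=p[p[:,2]>-4]
        if len(p)>50 and np.linalg.norm(np.median(p[:,:2],0)-near)<60:
            b=cv2.boxPoints(cv2.minAreaRect(p[:,:2].astype(np.float32))); (w,h)=np.linalg.norm(b[1]-b[0]),np.linalg.norm(b[2]-b[1])
            a=(b[1]-b[0])/w if w>h else (b[2]-b[1])/h
            cen=b.mean(0); s=(p[:,:2]-cen)@a
            if np.polyfit(s,p[:,2],1)[0]>0:a=-a
            print(c,"wedge",np.round(t["confidence"],2),np.round(cen,1),"toe dir",np.round(a,3),"size",np.round([w,h],1),"slope",np.round(np.polyfit(s,p[:,2],1)[0],3)); r.append((cen,a))
    return im,r
E
python3 - <<'E'
from h import *
u=np.array([-.171,-.985]); 
robot.gripper_to(0.0)
b=pick((650,150,260),u); print(b)
robot.goto([650,150,260],b[1])
im,r=wedge_fit("wrist",(628,83)); cv2.imwrite("pics/w1.png",im)
for l in("bare_foot","corner_top"):
    print(l,[(round(t["confidence"],2),np.round(t["centre"]),np.round(world("wrist",t["centre"],z={"bare_foot":10,"corner_top":50}[l]),1)) for t in optics.spot_point(l,"wrist")])
for c in("scene","side"): wedge_fit(c,(628,83))
print(sensors.get_time_s(),sensors.get_ft_force(),sensors.get_finger_gap())
E
```

```text
(np.float64(0.49452589318737794), [0.7651946403673283, 0.64379900772921, 0.0, 0.0], array([ 1.71455161e-01,  4.66126707e-01,  9.06154975e-01, -4.44089210e-16,
        1.76931097e+00,  3.43346049e-01]))
wrist wedge 0.98 [630.9  89.4] toe dir [-0.184 -0.983] size [ 44.6 104.4] slope 0.121
bare_foot []
corner_top [(0.93, array([318., 387.]), array([[615.3, -53.8,  50. ]]))]
scene wedge 0.56 [627.1  85.1] toe dir [-0.168 -0.986] size [ 48.7 120.9] slope 0.123
side wedge 0.69 [630.6  85.8] toe dir [-0.176 -0.984] size [ 48.7 130.7] slope 0.143
3.0667 [ 0.0513056  -0.30442724 -1.15595349] -0.0013354414653781658
```

```bash
sleep 15; ls pics
```

```text
scene0.png
scene1.png
side1.png
w1.png
```

View pics/side1.png

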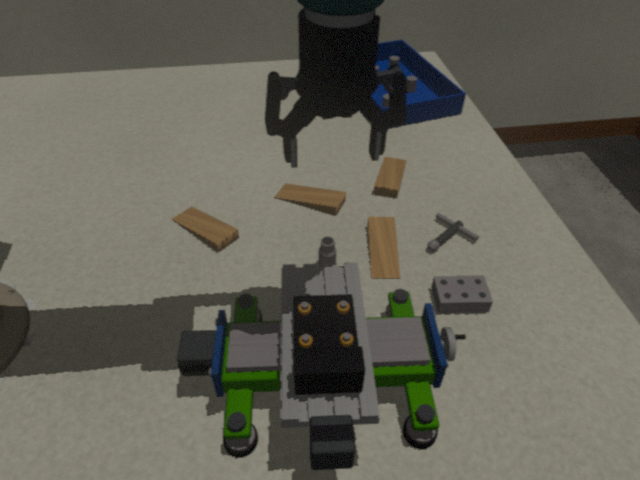

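The side picture shows the bare corner nut at (400,296) and the meant wedge at (384,247), with its toe towards the machine. The cameras agree on the wedge pose. I'll go behind the heel, push 75 mm and look again.

Run:
```python
from h import *
u=np.array([-.174,-.985]); u/=np.linalg.norm(u); cen=np.array([629,85.]); foot=np.array([614,-50.])
a=cen-100*u; b=pick((*a,70),u)
robot.goto([*a,70],b[1])
print(robot.line_to([*a,31],feed=80,force_limit=8), sensors.get_eef_pos())
s=cen-71*u; t=foot-(30+71)*u; 
print(robot.line_to([*(s-4*u),31],feed=80,force_limit=5))
d=(t-s)/np.linalg.norm(t-s); print("dir",d,np.linalg.norm(t-s))
print(robot.line_to([*(t-30*d),31],feed=40,force_limit=5),sensors.get_eef_pos(),sensors.get_ft_force())
im,_=optics.read_camera("side"); cv2.imwrite("pics/s2.png",im[180:400,250:520].repeat(2,0).repeat(2,1))
for c in("scene","side"):
    wedge_fit(c,(625,20))
    for l in("bare_foot","corner_top"):
        print(l,[(round(t["confidence"],2),np.round(world(c,t["centre"],z={"bare_foot":10,"corner_top":50}[l]),1)) for t in optics.spot_point(l,c)])
print(sensors.get_time_s())
```

```text
False [646.39998972 183.47216789  30.8313013 ]
False
dir [-0.09235486 -0.99572616] 105.91004238102357
False [634.33814547  79.46411432  31.00645275] [ 5.72291264e-01 -1.86073802e-01 -3.84021494e-04]
scene wedge 0.45 [638.7  12.5] toe dir [-0.192 -0.981] size [  8.7 112.6] slope 0.005
bare_foot [(0.72, array([[617.4, -45.1,  10. ]])), (0.37, array([[530.6,  77.1,  10. ]]))]
corner_top [(0.93, array([[615.3, -51.1,  50. ]]))]
side wedge 0.9 [619.5   9.5] toe dir [-0.199 -0.98 ] size [ 44.2 123.3] slope 0.146
bare_foot [(0.67, array([[614.1, -50. ,  10. ]]))]
corner_top [(0.64, array([[612.7, -52.1,  50. ]]))]
7.55
```

```bash
sleep 20
```

```text
(no output)
```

View pics/s2.png

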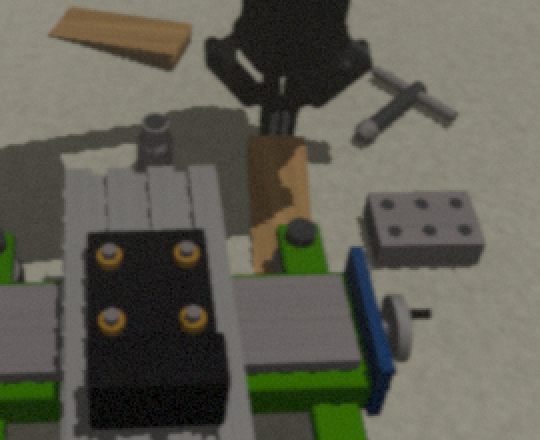

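The crop shows the fingers behind the heel, with the toe just reaching the bare foot and passing slightly left of the nut at (300,232). The foot sits about 5 mm off the wedge's axis. I'll push straight along -y, slowly, with a force limit.

Run:
```python
from h import *
p=np.array(sensors.get_eef_pos())
print(robot.line_to([p[0],p[1]-28,31],feed=25,force_limit=8),sensors.get_eef_pos(),sensors.get_ft_force())
print(robot.line_to([p[0],p[1]-44,31],feed=6,force_limit=8),sensors.get_eef_pos(),sensors.get_ft_force())
robot.sleep(0.3); print(sensors.get_ft_force())
im,_=optics.read_camera("side"); cv2.imwrite("pics/s3.png",im[180:400,250:520].repeat(2,0).repeat(2,1))
for c in("scene","side"):
    wedge_fit(c,(620,-20))
    for l in("bare_foot","corner_top"):
        print(l,[(round(t["confidence"],2),np.round(world(c,t["centre"],z={"bare_foot":10,"corner_top":50}[l]),1)) for t in optics.spot_point(l,c)])
print(sensors.get_time_s())
```

```text
False [634.31669814  51.48044461  30.98737711] [-0.08651969  0.47048251  0.08381006]
True [634.26292015  41.45088325  30.6751598 ] [1.39668269 1.26077241 1.13755412]
[0.81401312 1.44599465 1.29482638]
bare_foot []
corner_top []
side wedge 0.65 [619.9 -12. ] toe dir [-0.255 -0.967] size [43.4 89.3] slope 0.14
bare_foot [(0.84, array([[615.5, -46. ,  10. ]]))]
corner_top [(0.74, array([[611.3, -55. ,  50. ]]))]
11.325
```

```bash
sleep 20
```

```text
(no output)
```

View pics/s3.png

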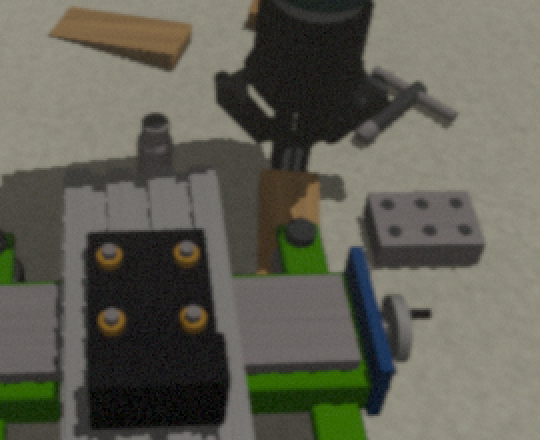

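The push stopped on force at the expected place, with the foot at about wedge x = 23 mm and the lateral error around 1 mm. I'll probe again in small steps to confirm it is snug.

Run:
```python
from h import *
for i in range(6):
    p=np.array(sensors.get_eef_pos())
    u=np.array([-.2,-.98])
    r=robot.line_to([*(p[:2]+1.0*u),31],feed=4,force_limit=8); f=np.array(sensors.get_ft_force())
    robot.sleep(.15); print(r,np.round(f,1),np.round(sensors.get_ft_force(),1),np.round(sensors.get_eef_pos(),1))
    if r or np.hypot(*f[:2])>8: break
print(sensors.get_time_s())
```

```text
False [ 0.9  5.2 -1.8] [ 2.2  5.  -3.1] [633.3  41.4  30.3]
False [ 1.8  5.6 -4.5] [ 2.1  5.4 -3.1] [632.8  41.5  30.3]
False [ 2.4  5.8 -3.2] [ 1.4  5.4 -2.7] [632.2  41.4  30.3]
False [ 0.7  5.1 -3.3] [ 2.4  5.8 -3.4] [631.6  41.4  30.3]
False [ 1.8  5.5 -3. ] [ 2.3  5.1 -2.9] [631.   41.5  30.3]
False [ 2.5  5.6 -2.5] [ 1.4  5.8 -3.3] [630.4  41.4  30.3]
14.175
```

Run:
```python
from h import *
p=np.array(sensors.get_eef_pos())
for k in (1.5,2,2.5,3,3.5,4):
    r=robot.line_to([p[0]+.5*(k-1),p[1]-k,31],feed=4,force_limit=6); f=np.array(sensors.get_ft_force())
    print(k,r,np.round(f,1),np.round(sensors.get_eef_pos(),1))
    if r or np.hypot(*f[:2])>9.5: break
robot.sleep(.2)
p=np.array(sensors.get_eef_pos())
robot.line_to([p[0]+6,p[1]+30,31],feed=60)
robot.line_to([p[0]+6,p[1]+30,150],feed=150)
robot.sleep(.5)
im,_=optics.read_camera("side"); cv2.imwrite("pics/s4.png",im[180:400,250:520].repeat(2,0).repeat(2,1))
for c in("scene","side"):
    if c=="scene":
        im,_=optics.read_camera(c); cv2.imwrite("pics/c4.png",im[180:400,130:400].repeat(2,0).repeat(2,1))
    wedge_fit(c,(620,-20))
    for l in("bare_foot","corner_top"):
        print(l,[(round(t["confidence"],2),np.round(world(c,t["centre"],z={"bare_foot":10,"corner_top":50}[l]),1)) for t in optics.spot_point(l,c)])
print(sensors.get_time_s())
```

```text
1.5 False [ 2.8  6.5 -3. ] [630.3  41.3  30.3]
2 False [ 1.5  8.8 -2.6] [630.4  41.2  30.3]
2.5 False [ 0.6 10.6 -2.6] [630.5  41.1  30.3]
scene wedge 0.6 [620.8   3.6] toe dir [-0.229 -0.973] size [ 50.2 168.7] slope 0.289
bare_foot []
corner_top [(0.62, array([[618.6, -45.5,  50. ]]))]
side wedge 0.79 [619.8  -4.5] toe dir [-0.238 -0.971] size [ 44.6 104.9] slope 0.128
bare_foot [(0.93, array([[614. , -47.4,  10. ]])), (0.28, array([[611.4, -35.9,  10. ]]))]
corner_top [(0.76, array([[610.1, -50.5,  50. ]]))]
17.8833
```

```bash
sleep 25
```

```text
(no output)
```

View pics/c4.png

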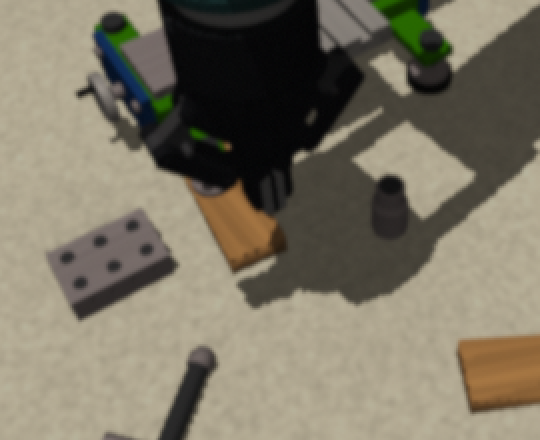

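The crop shows the wedge seated under the bare foot at about (210,190), with the heel at (260,255) and the bystanders undisturbed. It held at 10.6 N without moving. Next is the press on the corner.

Run:
```python
from h import *
c=np.array([613.5,-51.])
p=sensors.get_eef_pos(); 
robot.line_to([*c,130],feed=120)
f0=np.array(sensors.get_ft_force()); 
robot.line_to([*c,84],feed=60,force_limit=8)
r=robot.line_to([*c,66],feed=12,force_limit=10); print(r,sensors.get_eef_pos(),sensors.get_ft_force()-f0)
z=sensors.get_eef_pos()[2]
for k in (1,2,3,4,5,6):
    robot.line_to([*c,z-k*.6],feed=5,force_limit=12); robot.sleep(.1); f=np.array(sensors.get_ft_force())-f0
    print(k,np.round(f,1),np.round(sensors.get_eef_pos(),1))
    if f[2]>10: break
robot.sleep(.6); print(np.round(sensors.get_ft_force()-f0,1))
cv2.imwrite("pics/s5.png",optics.read_camera("side")[0][180:400,250:520].repeat(2,0).repeat(2,1))
print(sensors.get_time_s())
```

```text
True [613.51708943 -50.99040236  75.07832323] [-0.7182199  -0.67747675  4.66689274]
1 [-3.7 -0.2  5.5] [613.6 -51.   75.1]
2 [-4.4 -0.4  8. ] [613.6 -51.   75. ]
3 [-5.7 -0.7 11.8] [613.6 -51.   75. ]
[-5.5  0.3 11.5]
22.6
```

```bash
sleep 25
```

```text
(no output)
```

View pics/s5.png

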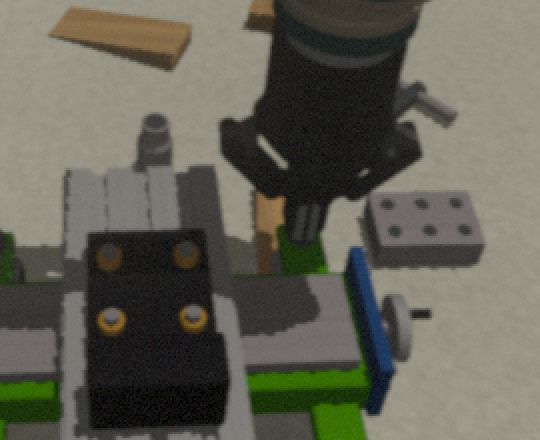

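The crop shows the fingertips on the nut at (305,235). It held 11.5 N at exactly nut height, with no give. I'll back off, check and hand in.

Run:
```python
from h import *
p=sensors.get_eef_pos(); robot.line_to([p[0],p[1],180],feed=60)
robot.goto([560,150,250],sensors.get_tcp_rot()); robot.sleep(.5)
for c in("side","scene"):
    wedge_fit(c,(620,-10))
    for l,z in(("bare_foot",10),("corner_top",50),("cross_slide",0)):
        print(l,[(round(t["confidence"],2),np.round(world(c,t["centre"],z=z),1)) for t in optics.spot_point(l,c)])
print(sensors.get_time_s()); print(workorder.hand_in())
```

```text
bare_foot [(0.83, array([[611.7, -51.1,  10. ]]))]
corner_top [(0.76, array([[608., -51.,  50.]]))]
cross_slide [(0.66, array([[ 500.3, -121.7,    0. ]]))]
scene wedge 0.74 [615.7 -21.8] toe dir [-0.217 -0.976] size [ 47.7 114.7] slope 0.085
bare_foot [(0.7, array([[612. , -45.4,  10. ]]))]
corner_top [(0.64, array([[617.7, -45.3,  50. ]]))]
cross_slide [(0.91, array([[ 507.3, -115.4,    0. ]]))]
26.4083
the job is handed in; nothing more can be done
None
```

I pushed the wedge under the bare foot until it held firm against about 10 N, the corner did not give under an 11.5 N press, the cross-slide showed no visible shift, and the job is handed in; no verdict came back.

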